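# Settle the rocking V-groove rest on its foot

### The arm

A 6-joint arm with a two-finger parallel gripper is mounted at the origin on a cart in front of the work surface, level with it; the furniture and walls round the work are solid. World frame = base frame: x ahead of the robot, y to its left, z up, the work surface at z = 0. Lengths are in m, angles in rad, forces in N, time in s.
With the tool pointing down it reaches from about 0.4 to 0.825 m from the base axis. Payload 7 kg.
Tool frame: the origin (TCP) lies midway between the tips of the shut fingers; the grasp point (between the pads) lies 19 mm behind it; y points along the fingers, z is the direction in which the jaws open and shut, and the axes are right-handed (so a half turn about y gives the same grasp; the last joint's range is limited). The gripper opens to 85 mm and grips with 20 to 120 N. Pads are 22 mm wide; open, the fingers measure 114 mm over their backs; the gripper's body (76 mm by 85 mm) begins 54 mm behind the grasp point. The pads swing forward as they close: fully open they stand 13 mm farther back than shut.
Start: joints at [1.569, 0.359, 0.012, 0, -1.224, -0.288], TCP at [0.193, 0.647, 0.231] pointing down, gripper open.
Joint ranges: [-3.07, 3.07], [-1.43, 2.12], [-1.02, 1.25], [-3.03, 1.67], [-3.05, -0], [-3.03, 3.03]. Speed limits (rad/s): [2.39, 2.39, 3.01, 3.14, 3.14, 3.14].

### API

Orientations are given as a unit quaternion [x, y, z, w].
In Python, from plant import bot gives the robot as it stands.
- The arm moves only by the tool move_arm, never from a script. Its argument "deltas" is a list of rows, each an object with "dp": the shift along the tool's x, y, z in mm, a list of three; "twist": the turn, a rotation vector about the tool's x, y, z in rad, a list of three; "hand": the closure in counts, from 0 (fully open) to 255 (shut). In form: [{"dp": [tx, ty, tz], "twist": [ax, ay, az], "hand": hand}, ...]. A call has exactly 8 rows; each row shifts and turns the commanded pose from where the row before left it, along the tool's axes as they then stand; what a row does not reach is not made up. A row lasts 1/12 s, in which the tool goes at most 41.7 mm and 7.16 degrees, less where a joint would pass 70% of its speed; a pose out of reach is approached as far as the arm can. A call with a gripper value outside its range is refused whole. The fingers move at their own pace and stop on an object; the grip force is fixed at half the most. Time passes only in rows, so rows that do not move let the fingers close, or fill a call up. It gives the time, the measured TCP pose, the force and the opening at its end, in the units of the state.
- bot.get_state(): the state, without advancing time (a new reading comes with each control period).
- bot.capture(name): name is "scene" or "top"; returns a dict with "img" (420x560x3 uint8, red, green, blue), "mtx" (3x3 intrinsics, pixels), "position" and "rotation" of the camera in the world. Camera axes: x right, y down, z forward; pixel columns grow to the right and rows downward; lengths in m; the calibration is good to about 2 mm. A picture is of the moment at which its call begins. There is no depth.
- bot.job_done(): hands the job in, once; it reports no verdict.
The state is a dict: "t": time; "joint_pos": joint angles; "joint_vel": joint speeds; "joint_torque": joint torques, N m; "position": TCP position; "orientation": TCP orientation; "ft_force": force on the tool from outside, world axes, zero at the start; "wrist_torque": the same for the moment, N m; "grip_width": finger opening in m.
Only numpy, scipy, OpenCV 4.12 (cv2) and the standard library are available. Lean on these libraries where they do the work, as an engineer would, in place of code of your own. Each camera call takes 0.05 s, during which the arm holds its last target.

### The job

Two wooden V-groove rests lie on their rounded backs, where they rock at every touch. Take the longer one: roll it gently over towards yourself onto its flat rubber-faced foot, without flinging it, and let it settle so that it stands still near where it was, its groove facing your side at a slant. Leave the shorter rest lying on its back where it is, and leave the small vial standing where it stands.

Things in the scene. Friction and masses are not known exactly. Their poses are not given: they have to be found in the camera images.
- long_rest: The longer wooden half-round rest, 64 mm long, 0.1 to 0.17 kg: round back of radius 34 mm, opposite it a 90 degree V groove 18 mm deep, and one flat foot. Origin: on the axis of the back at mid-length, 34 mm above the bench while it lies on its back, 26 mm once the foot is down. y runs along its length, level. z is straight up once the foot is down; at first it leans about 65 degrees away from the robot.
- long_foot (a point): Centre of the long rest's flat foot: dark rubber, 43 mm wide, 26 mm from the origin along -z. At first it looks to the robot's side (within 30 degrees of world -x). A level push from behind at 20 to 40 mm height, square to the length, rolls the rest towards the robot; after about 25 mm it falls onto the foot by itself, the origin ending about 37 mm nearer to the robot.
- short_rest: The shorter wooden rest: same section, origin and axes, but only 38 mm long, also lying on its round back, to be left so. The two rests stand one to the left and one to the right of the vial, either way round.
- vial: A small clear sample vial with a white cap, 18 mm across and 45 mm high, standing upright on the bench between the two rests, nearer to the robot. Origin: centre of its underside, z up. (Mind the way: a magnifier lamp's head hangs over the bench to the robot's right, x 0.55 to 0.8, y -0.25 to -0.45; pass it on the robot's side at x below 0.45.)

How it is judged:
At the end, for the whole second after the job is handed in: The long rest stands still on its flat foot on the bench (its z axis within 10 degrees of straight up), its origin no more than 100 mm from where it was at the start; the short rest is still on its round back, within 40 mm of where it was; the vial stands upright within 30 mm of where it was (angle between each of long_rest, vial's own z axis and vertical below 0.17 rad and height (world z) of long_rest below 0.032 m and distance of long_rest from where it was at the start of the episode below 0.1 m and linear speed of long_rest below 0.03 m/s and angular speed of long_rest below 0.3 rad/s and distance of short_rest from where it was at the start of the episode below 0.04 m and angle between short_rest's own z axis and vertical above 0.5 rad and distance of vial from where it was at the start of the episode below 0.03 m); the robot touches nothing.
It fails at once if the long rest is flung or dropped (faster than 0.7 m/s) (linear speed of long_rest above 0.7 m/s).
It fails at once if the vial is knocked over (angle between vial's own z axis and vertical above 0.6 rad).
It also fails if it takes over 35 s, if anything falls off the work surface, if the arm or the gripper's body presses on something with over 40 N, if the wrist force passes 120 N, or if a joint passes its speed limit or range.

## Working session

There is one attempt and no reset: what is moved stays moved. The work goes in short steps, Python scripts to look and compute and a tool call to move; the robot and the scene stay as the last step left them, time stands still between calls to the robot, and variables do not carry over. Pictures are saved under pics/ and viewed, and the job is handed in when it is done.

Besides the shell and the picture viewer there is one more tool, called after "Emit:" as name(argument=value, ...), one argument or row to a line, values as JSON. move_arm: Moves the arm, as the interface text tells. Its arguments: {"type":"object","properties":{"deltas":{"type":"array"}},"required":["deltas"]}

```bash
ls; mkdir -p pics; python3 - <<'E'
from plant import bot
import cv2,numpy as np,pickle
s=bot.get_state();print(s)
d={}
for n in("scene","top"):
    c=bot.capture(n);d[n]=c;cv2.imwrite(f"pics/{n}0.png",c["img"][:,:,::-1])
    print(n,c["mtx"],c["position"],c["rotation"])
pickle.dump(d,open("c0.pkl","wb"))
E
```

```text
pics
{'t': 0.0, 'joint_pos': array([ 1.56912191e+00,  3.59403739e-01,  1.10351351e-02, -3.31127860e-04,
       -1.22411472e+00, -2.88089041e-01]), 'joint_vel': array([-0.00055922, -0.00019039,  0.00037022, -0.00096887,  0.00069593,
       -0.00115932]), 'joint_torque': array([-2.93294443e-04, -5.83311224e+01,  2.93415856e+01,  6.93630159e+00,
       -6.07800175e-03,  8.61046573e-06]), 'position': array([0.1927663 , 0.64637108, 0.2303459 ]), 'orientation': array([-0.10210442, -0.69908635,  0.70029845,  0.10215206]), 'ft_force': array([ 0.65695565,  0.42939677, -0.32593071]), 'wrist_torque': array([-0.00886037,  0.00512918,  0.029813  ]), 'grip_width': 0.08555207628045963}
scene [[477.9915601    0.         280.84353741]
 [  0.         477.9915601  205.5561787 ]
 [  0.           0.           1.        ]] [0.19622124 0.58341467 0.66754996] [-0.26777471  0.878943   -0.37772751  0.11435839]
top [[385.41915668   0.         280.16252447]
 [  0.         385.41915668 213.24645168]
 [  0.           0.           1.        ]] [0.43042835 0.09296677 0.89920429] [ 0.71007335 -0.70105813  0.05000559 -0.04257674]
```

View pics/scene0.png

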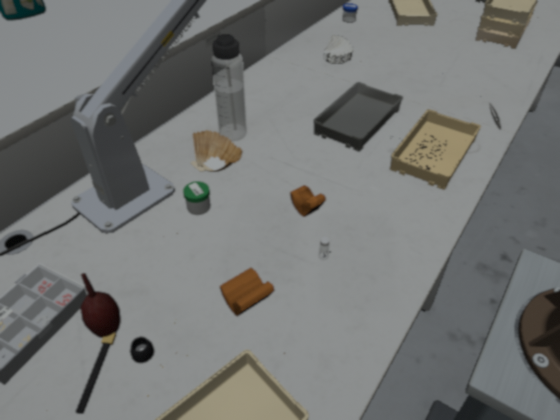

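View pics/top0.png

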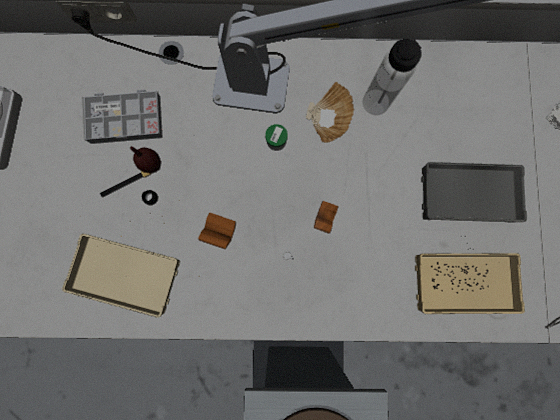

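```bash
cat > h.py <<'E'
import numpy as np,cv2,pickle
from scipy.spatial.transform import Rotation as R
def ray(c,u,v):
    d=np.linalg.inv(c["mtx"])@np.array([u,v,1.]); d=R.from_quat(c["rotation"]).as_matrix()@d
    return np.array(c["position"]),d/np.linalg.norm(d)
def plane(c,u,v,z):
    p,d=ray(c,u,v); return p+d*(z-p[2])/d[2]
def tri(c1,a,c2,b):
    p,d=ray(c1,*a);q,e=ray(c2,*b)
    s=np.linalg.lstsq(np.c_[d,-e],q-p,rcond=None)[0]
    x,y=p+s[0]*d,q+s[1]*e
    return (x+y)/2,np.linalg.norm(x-y)
def proj(c,P):
    x=R.from_quat(c["rotation"]).as_matrix().T@(np.array(P)-c["position"]); x=c["mtx"]@x; return x[:2]/x[2]
E
python3 - <<'E'
from h import *
d=pickle.load(open("c0.pkl","rb"))
t=d["top"]["img"];s=d["scene"]["img"]
a=cv2.resize(t[195:270,185:345],None,fx=5,fy=5,interpolation=cv2.INTER_CUBIC)
b=cv2.resize(s[175:325,210:345],None,fx=4,fy=4,interpolation=cv2.INTER_CUBIC)
cv2.imwrite("pics/ta.png",a[:,:,::-1]);cv2.imwrite("pics/sa.png",b[:,:,::-1])
for n in d:
    c=d[n];h=cv2.cvtColor(c["img"],cv2.COLOR_RGB2HSV)
    m=cv2.inRange(h,(3,120,50),(18,255,255))
    k,l,st,ce=cv2.connectedComponentsWithStats(m)
    for i in range(1,k):
        if st[i,4]>60:
            cn=cv2.findContours((l==i).astype(np.uint8),0,2)[0][0]
            print(n,st[i],ce[i],plane(c,*ce[i],.03).round(3),cv2.boxPoints(cv2.minAreaRect(cn)).round(1).tolist())
E
```

```text
scene [226 150  14  14  72] [232.69444444 157.36111111] [ 0.741 -0.042  0.03 ] [[224.5, 157.5], [238.3000030517578, 149.8000030517578], [241.8000030517578, 156.10000610351562], [228.0, 163.8000030517578]]
scene [291 186  34  29 543] [305.46040516 199.67587477] [ 0.539 -0.016  0.03 ] [[287.29998779296875, 195.10000610351562], [310.5, 178.5], [325.6000061035156, 199.6999969482422], [302.5, 216.1999969482422]]
scene [ 221  269   52   45 1307] [244.98393267 290.39938791] [0.506 0.225 0.03 ] [[217.89999389648438, 287.5], [257.0, 262.79998779296875], [274.3999938964844, 290.3999938964844], [235.39999389648438, 315.1000061035156]]
top [324  82  29  32 395] [339.75949367  96.92658228] [ 0.825 -0.054  0.03 ] [[322.29998779296875, 98.9000015258789], [334.70001220703125, 81.0999984741211], [360.3999938964844, 99.0999984741211], [347.8999938964844, 116.80000305175781]]
top [316 113  37  29 367] [335.71117166 128.21525886] [ 0.748 -0.043  0.03 ] [[315.29998779296875, 130.5], [347.70001220703125, 107.80000305175781], [358.1000061035156, 122.69999694824219], [325.70001220703125, 145.3000030517578]]
top [314 201  24  32 466] [325.24034335 216.54935622] [ 0.539 -0.018  0.03 ] [[312.6000061035156, 227.1999969482422], [321.5, 200.5], [338.0, 206.0], [329.1000061035156, 232.6999969482422]]
top [199 213  36  36 812] [217.08990148 230.37931034] [0.504 0.226 0.03 ] [[197.89999389648438, 239.10000610351562], [207.6999969482422, 211.60000610351562], [236.39999389648438, 221.89999389648438], [226.60000610351562, 249.39999389648438]]
```

```bash
sleep 0
```

```text
(no output)
```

View pics/ta.png

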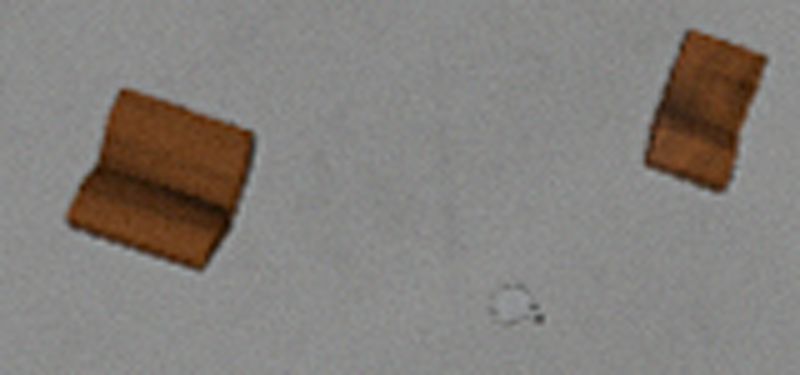

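View pics/sa.png

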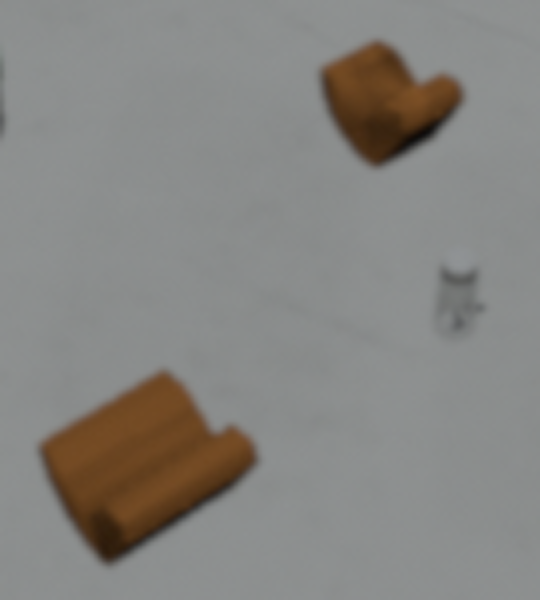

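```bash
python3 - <<'E'
from h import *
d=pickle.load(open("c0.pkl","rb"));T,S=d["top"],d["scene"]
t=lambda x,y:(185+x/5-.4,195+y/5-.4)
s=lambda x,y:(210+x/4-.4,175+y/4-.4)
for n,a,b in [("back+",(121,88),(40,445)),("back-",(254,130),(165,370)),("groove+",(100,163),(88,475)),("groove-",(236,208),(205,432)),("front+",(68,222),(115,515)),("front-",(204,268),(250,445)),("vialcap",(513,303),(460,262)),("sh back+",(690,30),(322,72)),("sh back-",(766,57),(380,42)),("sh fr+",(648,162),(382,115)),("sh fr-",(726,190),(458,85))]:
    P,e=tri(T,t(*a),S,s(*b));print(n,P.round(4),round(e,4))
P=plane
print(plane(S,*s(458,330),0),plane(T,*t(*(513,303)),.045))
E
```

```text
back+ [0.5435 0.2449 0.0368] 0.0018
back- [0.5252 0.1846 0.0359] 0.0022
groove+ [0.51   0.2517 0.0493] 0.0019
groove- [0.4936 0.1944 0.0262] 0.0045
front+ [0.4846 0.2641 0.057 ] 0.005
front- [0.4647 0.2045 0.0501] 0.0027
vialcap [0.4493 0.0676 0.0433] 0.0016
sh back+ [ 0.574  -0.0122  0.0339] 0.002
sh back- [ 0.5618 -0.0467  0.0345] 0.0023
sh fr+ [0.5174 0.0117 0.052 ] 0.011
sh fr- [ 0.5019 -0.0246  0.052 ] 0.0029
[0.44590658 0.06826214 0.        ] [0.44998917 0.06801741 0.045     ]
```

```bash
cat >> h.py <<'E'
YR=np.array([.29,.957,0]);XR=np.array([.957,-.29,0])
def tool(P=None):
    from plant import bot
    s=bot.get_state();M=R.from_quat(s["orientation"]).as_matrix()
    print("t",round(s["t"],2),"pos",s["position"].round(4),"F",s["ft_force"].round(1),"w",round(s["grip_width"],4),"q",s["joint_pos"].round(2))
    print(M.round(3))
    for sg in(1,-1):
        z=sg*YR/np.linalg.norm(YR);y=np.array([0,0,-1.]);x=np.cross(y,z)
        print("twist",sg,R.from_matrix(M.T@np.c_[x,y,z]).as_rotvec().round(3))
    if P is not None: print("dp mm",(M.T@(np.array(P)-s["position"])*1000).round(1))
    return s
E
python3 -c "
from h import *
tool([.565,.206,.15])"
```

```text
t 0.1 pos [0.1928 0.6464 0.2305] F [0.2 0.7 0.3] w 0.0853 q [ 1.57  0.36  0.01 -0.   -1.22 -0.29]
[[-0.958 -0.    -0.286]
 [ 0.286 -0.001 -0.958]
 [-0.    -1.     0.001]]
twist 1 [-0.000e+00 -3.137e+00  2.000e-03]
twist -1 [-0.001  0.004 -0.   ]
dp mm [-482.6   81.   315.5]
```

Emit:
move_arm(
  deltas=[
    {"dp":[-20,0,13],"twist":[0,0,0],"hand":130},
    {"dp":[-30,0,20],"twist":[0,0,0],"hand":130},
    {"dp":[-30,0,20],"twist":[0,0,0],"hand":130},
    {"dp":[-30,0,20],"twist":[0,0,0],"hand":130},
    {"dp":[-30,0,20],"twist":[0,0,0],"hand":130},
    {"dp":[-30,0,20],"twist":[0,0,0],"hand":130},
    {"dp":[-30,0,20],"twist":[0,0,0],"hand":130},
    {"dp":[-30,0,20],"twist":[0,0,0],"hand":130},
  ],
)

```text
t: 0.77
position: [0.3702, 0.4328, 0.2311]
orientation: [-0.102, -0.7, 0.7, 0.102]
ft_force: [0.7, -0.2, 0.0]
grip_width: 0.042
```

```bash
python3 -c "
from h import *
tool([.566,.206,.12])"
```

```text
t 0.77 pos [0.3702 0.4328 0.2311] F [ 0.7 -0.2  0. ] w 0.042 q [ 1.21  0.19 -0.23 -0.   -1.16  0.07]
[[-0.958 -0.    -0.286]
 [ 0.286 -0.    -0.958]
 [ 0.    -1.     0.   ]]
twist 1 [ 0.000e+00 -3.137e+00  1.000e-03]
twist -1 [-0.     0.005  0.   ]
dp mm [-252.4  111.1  161.4]
```

Emit:
move_arm(
  deltas=[
    {"dp":[-30,0,20],"twist":[0,0,0],"hand":130},
    {"dp":[-30,0,20],"twist":[0,0,0],"hand":130},
    {"dp":[-30,0,20],"twist":[0,0,0],"hand":130},
    {"dp":[-30,0,20],"twist":[0,0,0],"hand":130},
    {"dp":[-30,5,20],"twist":[0,0,0],"hand":130},
    {"dp":[-30,10,20],"twist":[0,0,0],"hand":130},
    {"dp":[-30,15,20],"twist":[0,0,0],"hand":130},
    {"dp":[-25,20,10],"twist":[0,0,0],"hand":130},
  ],
)

```text
t: 1.43
position: [0.5533, 0.2214, 0.1819]
orientation: [0.103, 0.7, -0.699, -0.102]
ft_force: [-0.1, 0.3, 0.9]
grip_width: 0.0418
```

```bash
python3 -c "
from h import *
tool([.566,.206,.12])
from plant import bot
for n in('top','scene'):
    c=bot.capture(n);cv2.imwrite(f'pics/{n}1.png',c['img'][:,:,::-1])
tool([.566,.206,.03])
a=cv2.imread('pics/top1.png')[170:290,150:310];b=cv2.imread('pics/scene1.png')[140:340,140:350]
cv2.imwrite('pics/m1.png',np.hstack([cv2.resize(a,(400,300)),cv2.resize(b,(315,300))]))
"
```

```text
t 1.43 pos [0.5533 0.2214 0.1819] F [-0.1  0.3  0.9] w 0.0418 q [ 0.71  0.27 -0.24  0.   -1.06  0.57]
[[-0.958  0.002 -0.287]
 [ 0.287  0.001 -0.958]
 [-0.001 -1.    -0.002]]
twist 1 [-2.000e-03 -3.138e+00 -3.000e-03]
twist -1 [ 0.002  0.004 -0.001]
dp mm [-16.5  61.9  11.2]
t 1.53 pos [0.5522 0.2199 0.1773] F [-1.2  0.2 -0.9] w 0.0419 q [ 0.71  0.27 -0.24 -0.   -1.06  0.57]
[[-0.957 -0.005 -0.29 ]
 [ 0.29  -0.003 -0.957]
 [ 0.004 -1.     0.005]]
twist 1 [ 0.006 -3.141  0.007]
twist -1 [-0.005  0.     0.004]
dp mm [-17.8 147.3   8.6]
```

View pics/m1.png

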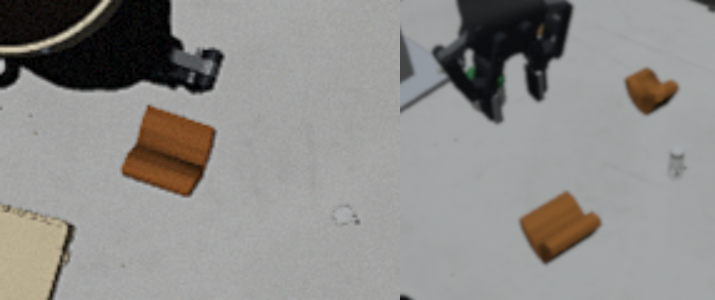

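Emit:
move_arm(
  deltas=[
    {"dp":[-10,0,5],"twist":[0,0,0],"hand":130},
    {"dp":[-8,0,4],"twist":[0,0,0],"hand":130},
    {"dp":[0,30,0],"twist":[0,0,0],"hand":130},
    {"dp":[0,35,0],"twist":[0,0,0],"hand":130},
    {"dp":[0,35,0],"twist":[0,0,0],"hand":130},
    {"dp":[0,30,0],"twist":[0,0,0],"hand":130},
    {"dp":[0,20,0],"twist":[0,0,0],"hand":130},
    {"dp":[0,5,0],"twist":[0,0,0],"hand":130},
  ],
)

```text
t: 2.2
position: [0.5649, 0.2093, 0.0233]
orientation: [-0.101, -0.699, 0.701, 0.103]
ft_force: [0.6, -0.2, -0.1]
grip_width: 0.0417
```

```bash
python3 -c "
from h import *
tool([.566,.206,.02])
from plant import bot
for n in('top','scene'):
    c=bot.capture(n);cv2.imwrite(f'pics/{n}2.png',c['img'][:,:,::-1])
s=tool([.566,.206,.02]);print((s['position']-[.502,.225,0])@np.c_[XR,YR])
a=cv2.imread('pics/top2.png')[170:290,150:310];b=cv2.imread('pics/scene2.png')[200:340,180:330]
cv2.imwrite('pics/m2.png',np.hstack([cv2.resize(a,(400,300)),cv2.resize(b,(321,300))]))
"
```

```text
t 2.2 pos [0.5649 0.2093 0.0233] F [ 0.6 -0.2 -0.1] w 0.0417 q [ 0.68  0.45 -0.38 -0.   -0.74  0.6 ]
[[-0.958 -0.004 -0.285]
 [ 0.285 -0.002 -0.958]
 [ 0.003 -1.     0.003]]
twist 1 [ 0.005 -3.137  0.005]
twist -1 [-0.003  0.005  0.003]
dp mm [-2.   3.3  2.8]
t 2.3 pos [0.5665 0.2101 0.026 ] F [0.2 1.2 0.2] w 0.042 q [ 0.68  0.45 -0.38  0.   -0.74  0.6 ]
[[-0.959 -0.001 -0.285]
 [ 0.285 -0.001 -0.959]
 [ 0.001 -1.     0.001]]
twist 1 [ 1.000e-03 -3.136e+00  2.000e-03]
twist -1 [-0.001  0.006  0.001]
dp mm [-0.7  6.   4.1]
[0.06603187 0.00443371]
```

View pics/m2.png

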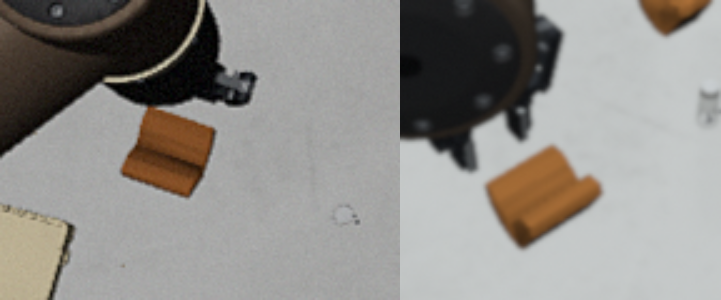

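Emit:
move_arm(
  deltas=[
    {"dp":[5,3,2],"twist":[0,0,0],"hand":130},
    {"dp":[5,3,2],"twist":[0,0,0],"hand":130},
    {"dp":[4,0,0],"twist":[0,0,0],"hand":130},
    {"dp":[3,0,0],"twist":[0,0,0],"hand":130},
    {"dp":[3,0,0],"twist":[0,0,0],"hand":130},
    {"dp":[3,0,0],"twist":[0,0,0],"hand":130},
    {"dp":[3,0,0],"twist":[0,0,0],"hand":130},
    {"dp":[3,0,0],"twist":[0,0,0],"hand":130},
  ],
)

```text
t: 2.97
position: [0.5376, 0.2145, 0.0205]
orientation: [0.102, 0.7, -0.7, -0.102]
ft_force: [0.9, -0.6, -0.2]
grip_width: 0.0421
```

```bash
cat > look.py <<'E'
from h import *
import sys
from plant import bot
k=sys.argv[1]
C={}
for n in('top','scene'):
    c=bot.capture(n);C[n]=c;cv2.imwrite(f'pics/{n}{k}.png',c['img'][:,:,::-1])
pickle.dump(C,open(f"c{k}.pkl","wb"))
s=tool();print(((s['position']-[.502,.225,0])@np.c_[XR,YR]).round(4))
a=cv2.imread(f'pics/top{k}.png')[170:290,150:310];b=cv2.imread(f'pics/scene{k}.png')[200:340,180:330]
cv2.imwrite(f'pics/m{k}.png',np.hstack([cv2.resize(a,(400,300)),cv2.resize(b,(321,300))]))
E
python3 look.py 3
```

```text
t 3.07 pos [0.5373 0.2144 0.0204] F [-0.2  0.  -0.2] w 0.0423 q [ 0.72  0.42 -0.45 -0.   -0.7   0.56]
[[-0.958 -0.    -0.285]
 [ 0.285  0.    -0.958]
 [ 0.    -1.     0.   ]]
twist 1 [ 0.    -3.137  0.   ]
twist -1 [-0.     0.005  0.   ]
[0.0368 0.0001]
```

View pics/m3.png

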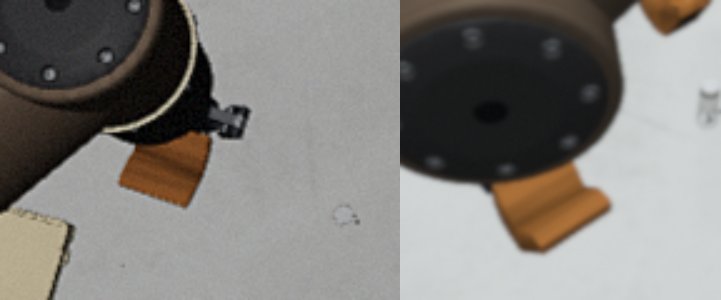

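Emit:
move_arm(
  deltas=[
    {"dp":[2,0,0],"twist":[0,0,0],"hand":130},
    {"dp":[2,0,0],"twist":[0,0,0],"hand":130},
    {"dp":[2,0,0],"twist":[0,0,0],"hand":130},
    {"dp":[2,0,0],"twist":[0,0,0],"hand":130},
    {"dp":[2,0,0],"twist":[0,0,0],"hand":130},
    {"dp":[2,0,0],"twist":[0,0,0],"hand":130},
    {"dp":[2,0,0],"twist":[0,0,0],"hand":130},
    {"dp":[0,0,0],"twist":[0,0,0],"hand":130},
  ],
)

```text
t: 3.73
position: [0.5238, 0.2183, 0.0203]
orientation: [-0.102, -0.7, 0.7, 0.102]
ft_force: [0.6, 0.1, 0.1]
grip_width: 0.0423
```

```bash
python3 look.py 4
```

```text
t 3.83 pos [0.5242 0.2184 0.0203] F [0.8 0.5 0.1] w 0.042 q [ 0.74  0.41 -0.47  0.   -0.69  0.54]
[[-0.958  0.    -0.286]
 [ 0.286  0.    -0.958]
 [-0.    -1.    -0.   ]]
twist 1 [-0.    -3.137 -0.   ]
twist -1 [ 0.     0.005 -0.   ]
[0.0232 0.0001]
```

View pics/m4.png

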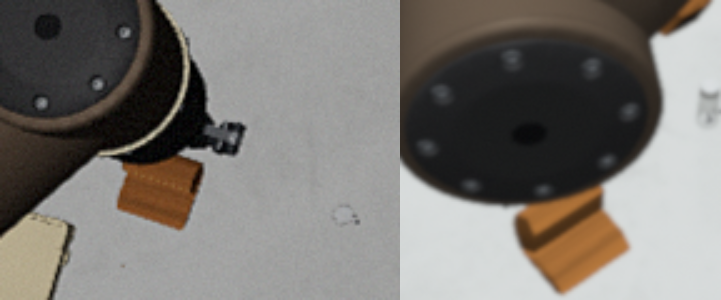

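```bash
python3 -c "
from h import *
c=pickle.load(open('c4.pkl','rb'));
P,Q=plane(c['top'],222.4,261.2,.006),plane(c['top'],197,252.5,.006)
for p in(P,Q):print(p,((p-[.502,.225,0])@np.c_[XR,YR]).round(4))
s=plane(c['scene'],180+563/2.14,200+291/2.14,.006);print(s,(s-[.502,.225,0])@np.c_[XR,YR])
print(tri(c['top'],(222.4,261.2),c['scene'],(180+630/2.14,200+244/2.14)))
print(tri(c['top'],(197,252.5),c['scene'],(180+563/2.14,200+291/2.14)))
"
```

```text
[0.43535462 0.21556211 0.006     ] [-0.061  -0.0284]
[0.45450852 0.27453897 0.006     ] [-0.0598  0.0336]
[0.20860565 0.10851777 0.006     ] [-0.24699855 -0.19655786]
(array([0.30969144, 0.19322241, 0.19625565]), np.float64(0.2493417572956143))
(array([0.32733456, 0.23753785, 0.19032193]), np.float64(0.24433093794429322))
```

```bash
python3 -c "
from h import *
c=pickle.load(open('c4.pkl','rb'));
print(tri(c['top'],(222.4,261.2),c['scene'],(180+230/2.14,200+244/2.14)))
print(tri(c['top'],(197,252.5),c['scene'],(180+163/2.14,200+291/2.14)))
"
```

```text
(array([0.43315817, 0.21387084, 0.01022336]), np.float64(0.004871032136362747))
(array([0.45244018, 0.27308074, 0.00763799]), np.float64(0.004598472313935498))
```

The front rim now stands about 8 mm up, some 62 mm in front of the old axis, as expected with the foot down. I'll retreat backwards, then up.

Emit:
move_arm(
  deltas=[
    {"dp":[-5,0,0],"twist":[0,0,0],"hand":130},
    {"dp":[-10,0,0],"twist":[0,0,0],"hand":130},
    {"dp":[-15,0,0],"twist":[0,0,0],"hand":130},
    {"dp":[-10,-15,0],"twist":[0,0,0],"hand":130},
    {"dp":[-5,-30,0],"twist":[0,0,0],"hand":130},
    {"dp":[0,-35,0],"twist":[0,0,0],"hand":130},
    {"dp":[0,-35,0],"twist":[0,0,0],"hand":130},
    {"dp":[0,-35,0],"twist":[0,0,0],"hand":130},
  ],
)

```text
t: 4.5
position: [0.5681, 0.2046, 0.1718]
orientation: [-0.102, -0.699, 0.7, 0.102]
ft_force: [1.3, 0.3, -0.6]
grip_width: 0.0419
```

```bash
python3 look.py 5
```

```text
t 4.6 pos [0.5715 0.2066 0.1772] F [-0.2  0.5 -0.1] w 0.0418 q [ 0.67  0.28 -0.23  0.   -1.05  0.61]
[[-0.958  0.01  -0.285]
 [ 0.285  0.005 -0.958]
 [-0.008 -1.    -0.008]]
twist 1 [-0.012 -3.137 -0.012]
twist -1 [ 0.008  0.005 -0.008]
[0.0718 0.0026]
```

View pics/m5.png

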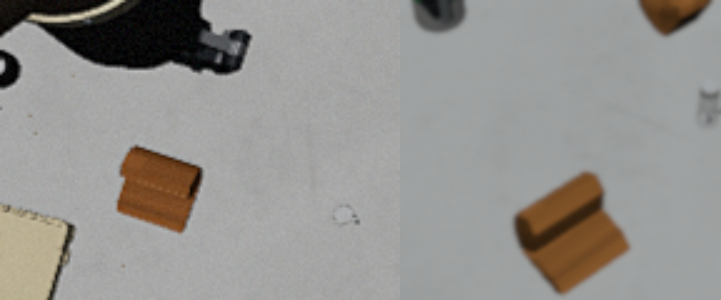

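Emit:
move_arm(
  deltas=[
    {"dp":[0,0,0],"twist":[0,0,0],"hand":130},
    {"dp":[0,0,0],"twist":[0,0,0],"hand":130},
    {"dp":[0,0,0],"twist":[0,0,0],"hand":130},
    {"dp":[0,0,0],"twist":[0,0,0],"hand":130},
    {"dp":[0,0,0],"twist":[0,0,0],"hand":130},
    {"dp":[0,0,0],"twist":[0,0,0],"hand":130},
    {"dp":[0,0,0],"twist":[0,0,0],"hand":130},
    {"dp":[0,0,0],"twist":[0,0,0],"hand":130},
  ],
)

```text
t: 5.27
position: [0.5673, 0.2054, 0.17]
orientation: [-0.102, -0.7, 0.7, 0.102]
ft_force: [-0.1, 0.2, 0.0]
grip_width: 0.0418
```

```bash
python3 look.py 6; python3 - <<'E'
from h import *
D={k:pickle.load(open(f"c{k}.pkl","rb")) for k in (0,5,6)}
for n,(x0,x1,y0,y1) in {"top":(190,345,200,270),"scene":(210,340,180,340)}.items():
  for k in D:
    c=D[k][n];h=cv2.cvtColor(c["img"],cv2.COLOR_RGB2HSV)
    m=cv2.inRange(h,(3,120,50),(18,255,255));z=np.zeros_like(m);z[y0:y1,x0:x1]=m[y0:y1,x0:x1]
    q,l,st,ce=cv2.connectedComponentsWithStats(z)
    print(n,k,[(st[i,4],ce[i].round(2).tolist()) for i in range(1,q) if st[i,4]>100])
a=np.hstack([cv2.resize(D[k]["top"]["img"][190:275,180:350],(400,200)) for k in(0,6)])
b=np.hstack([cv2.resize(D[k]["scene"]["img"][175:325,200:350],(400,400)) for k in(0,6)])
cv2.imwrite("pics/cmp.png",np.vstack([a,b])[:,:,::-1])
c=D[6]
t=lambda x,y:(150+x/2.5-.4,170+y/2.5-.4); s=lambda x,y:(180+(x-400)/2.14-.4,200+y/2.14-.4)
for A,B in [((133,146),(527,210)),((201,166),(590,173)),((183,232),(629,245)),((118,210),(562,292))]:
    print(tri(c["top"],t(*A),c["scene"],s(*B)))
E
```

```text
t 5.37 pos [0.5674 0.2055 0.1702] F [-0.5 -0.5 -0. ] w 0.0415 q [ 0.67  0.29 -0.24  0.   -1.05  0.61]
[[-0.958 -0.    -0.286]
 [ 0.286 -0.    -0.958]
 [ 0.    -1.     0.   ]]
twist 1 [ 0.    -3.137  0.   ]
twist -1 [-0.     0.005  0.   ]
[0.0682 0.0003]
top 0 [(np.int32(466), [325.24, 216.55]), (np.int32(812), [217.09, 230.38])]
top 5 [(np.int32(463), [325.3, 216.41]), (np.int32(767), [212.44, 245.06])]
top 6 [(np.int32(466), [325.26, 216.47]), (np.int32(765), [212.4, 245.07])]
scene 0 [(np.int32(543), [305.46, 199.68]), (np.int32(1307), [244.98, 290.4])]
scene 5 [(np.int32(548), [305.6, 199.77]), (np.int32(1657), [259.23, 308.52])]
scene 6 [(np.int32(551), [305.66, 199.8]), (np.int32(1660), [259.18, 308.54])]
(array([0.50273214, 0.25288133, 0.04659404]), np.float64(0.01096869531814007))
(array([0.48698359, 0.19375837, 0.03791373]), np.float64(0.00952007789517956))
(array([0.43233881, 0.21384741, 0.01014397]), np.float64(0.0006394689219841687))
(array([0.45136375, 0.27395068, 0.00913501]), np.float64(0.0012447619417639644))
```

View pics/cmp.png

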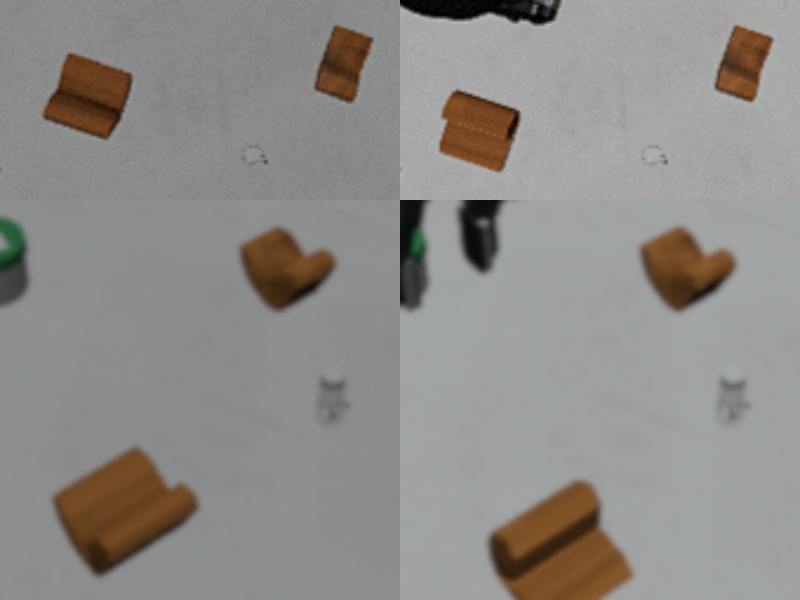

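```bash
python3 -c "
from plant import bot
print(bot.job_done())"
```

```text
the job is handed in; nothing more can be done
None
```

I rolled the long rest towards the robot onto its foot with a slow two-finger push from behind. I then backed the gripper off and raised it clear, and handed the job in at about 5.4 s.

**Long rest:** Its groove now faces the robot at a slant. Triangulation puts its front lower rim at 9–10 mm height, against roughly 8 mm expected from my estimate of the rest's section. Its picture centroid shifted less than 0.1 px between two looks about 0.8 s apart, so it is standing still.

**Short rest and vial:** The short rest shifted 0.2 px at most, so it is still on its back where it was. I checked the vial only by eye in both views; it stands upright where it was.

**Checks that disagreed or were missing:**
- The upper rim's two views missed each other by about 10 mm, probably because I picked the rounded outline rather than the same point. I did not use it.
- I did not measure the rest's tilt or its origin directly. That it stands upright follows from the lower rim and its stillness.

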